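# Ratchet the glue press down on an easel foot

### The arm

A 6-joint arm with a two-finger parallel gripper is mounted at the origin on the work surface. World frame = base frame: x ahead of the robot, y to its left, z up, the work surface at z = 0. Lengths are in m, angles in rad, forces in N, time in s.
With the tool pointing down it reaches from about 0.375 to 0.9 m from the base axis. Payload 3.1 kg.
Tool frame: the origin (TCP) lies midway between the tips of the shut fingers; the grasp point (between the pads) lies 19 mm behind it; x points along the fingers, z is the direction in which the jaws open and shut, and the axes are right-handed (so a half turn about x gives the same grasp; the last joint's range is limited). The gripper opens to 85 mm and grips with 20 to 120 N. Pads are 22 mm wide; open, the fingers measure 114 mm over their backs; the gripper's body (76 mm by 85 mm) begins 54 mm behind the grasp point. The pads swing forward as they close: fully open they stand 13 mm farther back than shut.
Start: joints at [1.159, 0.527, 1.433, -0, 1.181, -0.178], TCP at [0.144, 0.608, 0.231] pointing down, gripper open.
Joint ranges: [-3.08, 3.08], [-0.75, 2.2], [0.22, 2.44], [-1.43, 4.57], [0, 2.65], [-2.85, 2.85]. Speed limits (rad/s): [2.79, 2.79, 3.14, 3.14, 3.14, 3.14].

### API

Orientations are given as a unit quaternion [x, y, z, w].
In Python, from station import status, snapshot, camera_params, ticket gives the robot as it stands.
- The arm moves only by the tool arm_command, never from a script. Its argument "series" is a list that holds one entry, the list of rows, each a list of 4 numbers: the shift along the tool's x, y, z in mm, then the turn about the tool's x in rad. A call has 1 to 10 rows; each row shifts and turns the commanded pose from where the row before left it, along the tool's axes as they then stand; what a row does not reach is not made up. A row lasts 1/10 s, in which the tool goes at most 50 mm and 8.59 degrees, less where a joint would pass 70% of its speed; a pose out of reach is approached as far as the arm can. A call is refused whole if a number of a shift passes 50 or a number of a turn 0.15, either way. A call with a gripper value outside its range is refused whole. "jaw" is the opening in per cent of the stroke, from 0 (shut) to 100 (fully open), set as the call begins (left out, the last holds). The fingers move at their own pace and stop on an object; "force" is the grip in N (left out, the last holds). Time passes only in rows, so rows that do not move let the fingers close. It gives the time, the measured TCP pose, the force and the opening at its end, in the units of the state.
- status.sense(): the state, without advancing time (a new reading comes with each control period).
- snapshot(name): name is "scene" or "top"; returns the picture (400x640x3 uint8, red, green, blue); there is no depth.
- camera_params(name): a dict with "fovy" (degrees; the focal length in pixels is half the picture's height over the tangent of half this angle, whatever the lens; pixels are square), "cx", "cy" (the principal point, pixels), "extrinsics" (4x4, takes a point from camera to world coordinates). Camera axes: x right, y down, z forward; pixel columns grow to the right and rows downward; lengths in m; the calibration is good to about 2 mm. A picture is of the moment at which its call begins. camera_params takes no time and is no camera call.
- ticket.sign_off(): hands the job in, once; it reports no verdict.
The state is a dict: "t": time; "q": joint angles; "qd": joint speeds; "tau": joint torques, N m; "tcp_pos": TCP position; "tool_rot": TCP orientation; "force": force on the tool from outside, world axes, zero at the start; "ft_torque": the same for the moment, N m; "finger_gap": opening from 0.0 (shut) to 1.0 (fully open).
Only numpy, scipy, OpenCV 4.12 (cv2) and the standard library are available. Lean on these libraries where they do the work, as an engineer would, in place of code of your own. Each camera call takes 0.05 s, during which the arm holds its last target. There are 200 camera calls.

### The job

Two identical small glue presses stand on the studio table. On the one with the T-shaped wooden easel foot lying in it, work the ratchet handle back and forth by its upright black knob until the raised ridge on the dial points at the little upright brass tab beside it (left of the dial as the robot faces it), and stop there, not past it. Leave the empty press as it is.

Things in the scene. Friction and masses are not known exactly. Their poses are not given: they have to be found in the camera images.
- press_screw (a joint): Screw of the press holding the easel foot, rad, clockwise from above positive: 0 = dial ridge at the tab; starts 1.6 to 2.8 short (negative), thread ends at 0.9. Only the handle turns it: a clockwise swing takes up 0 to 0.4 rad of play, then the screw turns with the handle (about 1.5 N at the knob); swinging back leaves it where it is. It cannot be undone.
- press_knob (a point): Upright round black knob, 24 mm across, 58 mm tall, on the end of that press's ratchet handle, 130 mm from the screw's axis; the point is on its axis, 26 mm below its top and 32 mm above the handle's arm, a bar 20 mm wide. The handle swings level about the dial's axis, stays where it is left and needs only loose straddling or a grip from above.
- press_dial (a point): Centre of that press's dial (80 mm aluminium disc, one dark ridge from centre to rim), 161 mm above the table. Axes of the press: z up, +y to the brass tab 47 to 73 mm away, 9 mm higher. The arm lies along -x and can swing 0.67 rad to either side, to two front pillars (18 mm thick, 85 mm from the axis, tops 11 mm below this point); clockwise takes the knob towards +y.
- spare_knob (a point): The same knob on the identical press with nothing lying in it, to be left alone. Presses: grey, base 170 by 180 mm, 198 mm tall with the knob, fixed to the table. The easel foot in the other one is a wooden T, 30 mm thick: a 40 mm wide stem through the press, a 190 mm crossbar behind it.

How it is judged:
By the outcome, as a careful person would: the job done as asked, in the order asked, and still so for the second after the job is handed in, with the robot touching nothing.
It also fails if it takes over 51 s, if anything falls off the work surface, if the arm or the gripper's body presses on something with over 40 N, if the wrist force passes 120 N, or if a joint passes its speed limit or range.

## Working session

There is one attempt and no reset: what is moved stays moved. The work goes in short steps, Python scripts to look and compute and a tool call to move; the robot and the scene stay as the last step left them, time stands still between calls to the robot, and variables do not carry over. Pictures are saved under pics/ and viewed, about 8 in all and at most 12, crops included, and the job is handed in when it is done.

Besides the shell and the picture viewer there is one more tool, called after "Request:" in YAML: its name, and indented under it one key for each argument. arm_command: Moves the arm, as the interface text tells. Its arguments: {"type":"object","properties":{"series":{"type":"array"},"jaw":{"type":"number"},"force":{"type":"number"}},"required":["series"]}

```bash
mkdir -p pics
python3 - <<'E'
from station import status,snapshot,camera_params
import cv2
for n in("scene","top"):
    cv2.imwrite(f"pics/{n}0.png",cv2.cvtColor(snapshot(n),cv2.COLOR_RGB2BGR)); print(camera_params(n))
print(status.sense())
E
```

```text
{'fovy': 52.46500620323537, 'cx': 321.09954922824056, 'cy': 200.09866104904535, 'extrinsics': array([[-0.97796261,  0.1363887 , -0.15807356,  0.66414477],
       [ 0.20865213,  0.61197291, -0.76285874,  0.61504331],
       [-0.00730858, -0.77902971, -0.62694442,  0.6510887 ],
       [ 0.        ,  0.        ,  0.        ,  1.        ]])}
{'fovy': 54.03557309356938, 'cx': 313.4878450995605, 'cy': 200.5121975693065, 'extrinsics': array([[-0.02075117, -0.99902811,  0.03888729,  0.50883516],
       [-0.99938294,  0.01962462, -0.02913082, -0.00258992],
       [ 0.02833936, -0.03946779, -0.99881889,  0.77859281],
       [ 0.        ,  0.        ,  0.        ,  1.        ]])}
{'t': 0.1, 'q': array([ 1.15948409e+00,  5.28404246e-01,  1.43377068e+00, -2.38801828e-05,
        1.18138186e+00, -1.78490986e-01]), 'qd': array([ 0.00151546, -0.00176787, -0.00292956, -0.00060588,  0.00026772,
       -0.00018779]), 'tau': array([ 3.75316017e-05, -4.43306851e+01, -1.78586465e+01, -2.56927487e-04,
        3.86908257e-03, -2.34687150e-06]), 'tcp_pos': array([0.1439154 , 0.60754949, 0.2304135 ]), 'tool_rot': array([-0.43887834,  0.55529652,  0.43821033,  0.55407877]), 'force': array([ 0.12414157, -0.28314591, -1.06355154]), 'ft_torque': array([ 0.0978174 ,  0.00488295, -0.00592975]), 'finger_gap': 0.9988404427522097}
```

View pics/scene0.png

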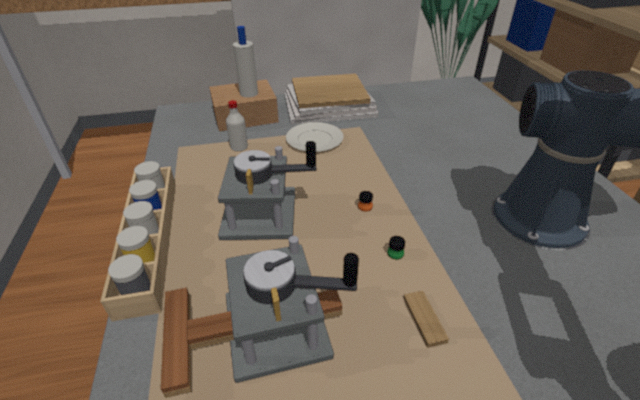

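View pics/top0.png

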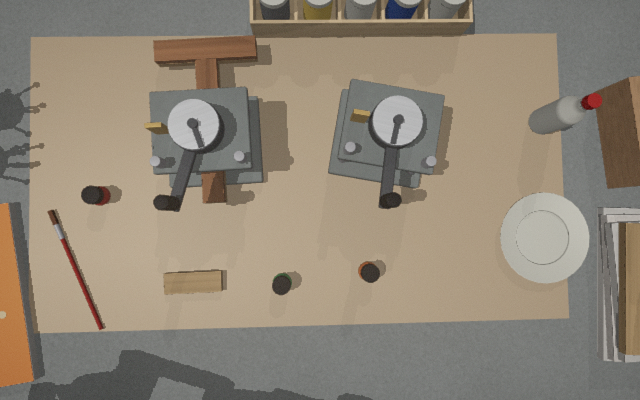

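```bash
cat > h.py <<'E'
import numpy as np,cv2
from station import status,snapshot,camera_params
def ray(n,u,v):
    c=camera_params(n);E=c["extrinsics"];f=200/np.tan(np.radians(c["fovy"]/2))
    return E[:3,3],E[:3,:3]@np.array([(u-c["cx"])/f,(v-c["cy"])/f,1])
def onz(n,u,v,z):
    o,d=ray(n,u,v);return o+d*(z-o[2])/d[2]
def proj(n,p):
    c=camera_params(n);E=c["extrinsics"];f=200/np.tan(np.radians(c["fovy"]/2))
    q=E[:3,:3].T@(np.array(p)-E[:3,3]);return q[:2]/q[2]*f+[c["cx"],c["cy"]]
def crop(n,x,y,w,h,s,name):
    im=cv2.cvtColor(snapshot(n),cv2.COLOR_RGB2BGR)[y:y+h,x:x+w]
    cv2.imwrite(f"pics/{name}.png",cv2.resize(im,None,fx=s,fy=s,interpolation=cv2.INTER_CUBIC))
E
python3 - <<'E'
from h import *
import cv2,numpy as np
a=cv2.imread("pics/top0.png")[80:220,135:275]; b=cv2.imread("pics/scene0.png")[225:365,225:365]
cv2.imwrite("pics/c1.png",cv2.resize(np.hstack([a[:,:130],b[:,:140]]),None,fx=2.9,fy=2.9,interpolation=cv2.INTER_CUBIC))
E
```

```text
(no output)
```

View pics/c1.png

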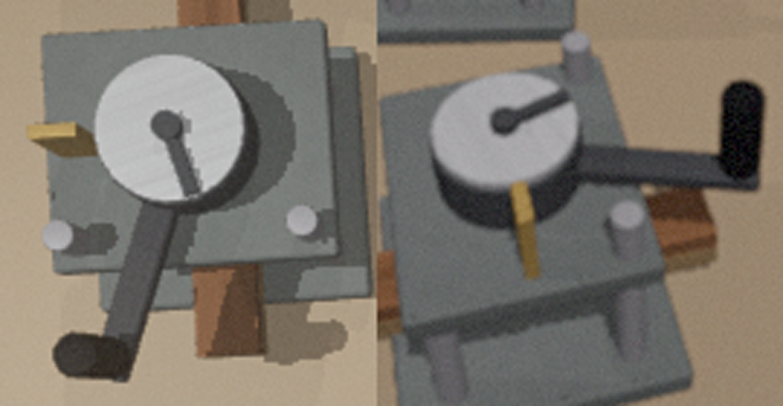

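The top crop shows the foot's press with the dial centre near (193,125), ridge tip at (201,147), tab at about (145..161,124), and knob top at (161,202). The scene view agrees.

Run:
```python
from h import *
d1=onz("top",193.3,124.8,.161); d2=onz("scene",268.8,269.8,.161)
k=onz("top",160.5,202.1,.198); kb=onz("scene",(741-377)/2.9+225,(88)/2.9+225,.198)
r=onz("top",201.2,146.6,.163); r2=onz("scene",290.9,258.4,.163)
t0=onz("top",135+28/2.9,80+126/2.9,.170);t1=onz("top",135+75/2.9,80+123/2.9,.170)
p1=onz("top",135+57/2.9,80+236/2.9,.15);p2=onz("top",135+301/2.9,80+221/2.9,.15)
for n,v in dict(d1=d1,d2=d2,k=k,kb=kb,r=r,r2=r2,t0=t0,t1=t1,p1=p1,p2=p2).items(): print(n,v.round(4),"rel",np.linalg.norm((v-d1)[:2]).round(4),"ang",np.degrees(np.arctan2(*(v-d1)[1::-1])).round(1))
```

```text
d1 [0.6559 0.1662 0.161 ] rel 0.0 ang 0.0
d2 [0.6586 0.1734 0.161 ] rel 0.0077 ang 69.6
k [0.5335 0.2048 0.198 ] rel 0.1283 ang 162.5
kb [0.5342 0.2046 0.198 ] rel 0.1276 ang 162.5
r [0.6208 0.1537 0.163 ] rel 0.0373 ang -160.4
r2 [0.6207 0.1586 0.163 ] rel 0.036 ang -167.7
t0 [0.6569 0.2384 0.17  ] rel 0.0721 ang 89.2
t1 [0.6582 0.2136 0.17  ] rel 0.0474 ang 87.2
p1 [0.6006 0.2308 0.15  ] rel 0.085 ang 130.6
p2 [0.6067 0.0974 0.15  ] rel 0.0846 ang -125.5
```

```bash
cat >> h.py <<'E'
from scipy.spatial.transform import Rotation as Ro
def plan(pos,theta_deg=None):
    s=status.sense();R=Ro.from_quat(s["tool_rot"]).as_matrix()
    print("t",s["t"],"tcp",s["tcp_pos"].round(4),"q",s["q"].round(3),"F",s["force"].round(1),"gap",round(s["finger_gap"],3))
    print("R",R.round(3).tolist()); print("shift mm in tool axes",(R.T@(np.array(pos)-s["tcp_pos"])*1e3).round(1))
    if theta_deg is not None:
        th=np.radians(theta_deg);t=R.T@[np.sin(th),-np.cos(th),0]
        print("turn about x to bring z to cw tangent", np.arctan2(-t[1],t[2]).round(3))
E
python3 -c "
from h import *
plan([.533,.205,.235],162.5)"
```

```text
t 0.1 tcp [0.1439 0.6075 0.2304] q [ 1.159  0.528  1.434 -0.     1.181 -0.178] F [ 0.1 -0.3 -1.1] gap 0.999
R [[-0.001, -0.973, 0.231], [-0.002, 0.231, 0.973], [-1.0, 0.0, -0.002]]
shift mm in tool axes [  -4.2 -471.5 -301.9]
turn about x to bring z to cw tangent 0.073
```

Request:
arm_command:
  series:
    - [[0,-36,-23,0],[0,-36,-23,0],[0,-36,-23,0],[0,-36,-23,0],[0,-36,-23,0],[0,-36,-23,0],[0,-36,-23,0],[0,-36,-23,0],[0,-36,-23,0],[0,-36,-23,0]]
  jaw: 80

```text
t: 1.1
tcp_pos: [0.4421, 0.2998, 0.231]
tool_rot: [-0.438, 0.555, 0.439, 0.555]
force: [-0.2, -0.2, 0.8]
finger_gap: 0.802
```

Request:
arm_command:
  series:
    - [[0,-36,-23,0.03],[0,-36,-23,0.04],[-3,-30,-20,0],[0,-10,-6,0],[0,0,0,0]]

```text
t: 1.6
tcp_pos: [0.5311, 0.201, 0.2339]
tool_rot: [-0.418, 0.57, 0.418, 0.57]
force: [0.0, -0.1, 0.2]
finger_gap: 0.801
```

```bash
python3 -c "
from h import *
plan([.533,.205,.153],162.5)
crop('scene',200,150,240,200,3.3,'p4')"
```

```text
t 1.6 tcp [0.5311 0.201  0.2339] q [ 0.165  0.448  1.575  0.     1.119 -1.1  ] F [ 0.  -0.1  0.2] gap 0.801
R [[-0.0, -0.954, 0.301], [0.0, 0.301, 0.954], [-1.0, 0.001, -0.0]]
shift mm in tool axes [80.9 -0.6  4.4]
turn about x to bring z to cw tangent -0.0
```

View pics/p4.png

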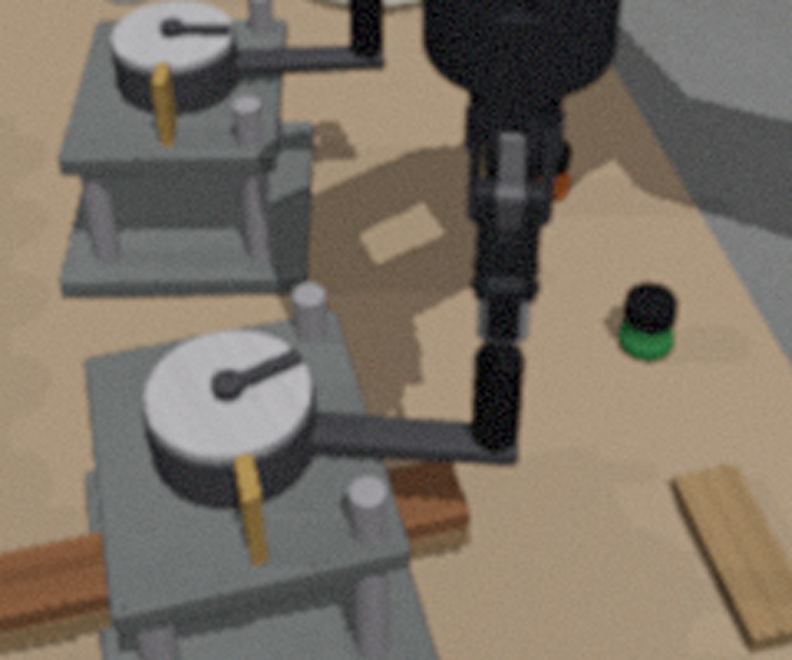

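The gripper hangs right over the knob (knob at crop ~(497,395)), and the dial stays visible to the scene camera. Next I descend and close.

Request:
arm_command:
  series:
    - [[20,0,4,0],[25,0,0,0],[20,0,0,0],[16,0,0,0],[0,0,0,0]]

```text
t: 2.15
tcp_pos: [0.5279, 0.2074, 0.151]
tool_rot: [-0.418, 0.571, 0.421, 0.567]
force: [-0.3, 0.0, 1.0]
finger_gap: 0.804
```

Request:
arm_command:
  series:
    - [[0,0,0,0],[0,0,0,0],[0,0,0,0],[0,0,0,0],[0,0,0,0],[0,0,0,0]]
  jaw: 15
  force: 20

```text
t: 2.75
tcp_pos: [0.5319, 0.2065, 0.1545]
tool_rot: [-0.419, 0.569, 0.419, 0.57]
force: [-2.2, 1.2, 6.4]
finger_gap: 0.273
```

```bash
python3 -c "
from h import *
plan([.533,.205,.153],162.5)"
```

```text
t 2.75 tcp [0.5319 0.2065 0.1545] q [ 1.740e-01  5.550e-01  1.646e+00  1.000e-03  9.400e-01 -1.094e+00] F [-2.2  1.2  6.4] gap 0.273
R [[0.002, -0.954, 0.298], [0.001, 0.298, 0.954], [-1.0, -0.001, 0.001]]
shift mm in tool axes [ 1.5 -1.5 -1.1]
turn about x to bring z to cw tangent 0.003
```

Request:
arm_command:
  series:
    - [[0,-0.2,-6.5,-0.05],[0,-0.65,-13,-0.1],[0,-0.65,-13,-0.1],[0,-0.65,-13,-0.1],[0,-0.65,-13,-0.1],[0,-0.65,-13,-0.1],[0,-0.65,-13,-0.1],[0,-0.65,-13,-0.1],[0,-0.65,-13,-0.1],[0,0,0,0]]

```text
t: 3.75
tcp_pos: [0.5463, 0.0982, 0.1545]
tool_rot: [0.617, -0.346, -0.615, -0.347]
force: [0.2, 1.1, 7.3]
finger_gap: 0.277
```

```bash
python3 -c "
from h import *
v=status.sense()['tcp_pos']-[.656,.1665,0];print(np.hypot(*v[:2]),np.degrees(np.arctan2(v[1],v[0]))%360)
plan([.533,.205,.153],213)"
```

```text
0.12921989490527347 211.9304986505403
t 3.75 tcp [0.5463 0.0982 0.1545] q [-0.023  0.537  1.686 -0.     0.916 -2.14 ] F [0.2 1.1 7.3] gap 0.277
R [[0.003, -0.855, -0.519], [-0.0, -0.519, 0.855], [-1.0, -0.002, -0.002]]
shift mm in tool axes [  1.4 -44.1  98.2]
turn about x to bring z to cw tangent -0.03
```

Request:
arm_command:
  series:
    - [[0,-0.2,6.5,0.05],[0,-0.65,13,0.1],[0,-0.65,13,0.1],[0,-0.65,13,0.1],[0,-0.65,13,0.1],[0,-0.65,13,0.1],[0,-0.65,13,0.1],[0,-0.65,13,0.1],[0,-0.65,13,0.1],[0,-0.65,13,0.1]]

```text
t: 4.75
tcp_pos: [0.5364, 0.219, 0.1545]
tool_rot: [-0.389, 0.59, 0.388, 0.591]
force: [-0.4, -0.3, 6.5]
finger_gap: 0.27
```

Request:
arm_command:
  series:
    - [[0,-0.65,13,0.1],[0,-0.3,7,0.05],[0,0,0,0]]

```text
t: 5.05
tcp_pos: [0.5457, 0.2372, 0.1545]
tool_rot: [-0.344, 0.617, 0.344, 0.618]
force: [-1.5, 1.2, 8.4]
finger_gap: 0.274
```

```bash
python3 -c "
from h import *
v=status.sense()['tcp_pos']-[.656,.1665,0];print(np.hypot(*v[:2]),np.degrees(np.arctan2(v[1],v[0]))%360)
plan([.533,.205,.153],150)
crop('top',145,75,100,100,6,'p5')"
```

```text
0.13100199926508457 147.31252642356398
t 5.05 tcp [0.5457 0.2372 0.1545] q [ 2.220e-01  5.830e-01  1.583e+00  1.000e-03  9.750e-01 -7.940e-01] F [-1.5  1.2  8.4] gap 0.274
R [[0.001, -0.85, 0.527], [0.001, 0.527, 0.85], [-1.0, -0.001, 0.001]]
shift mm in tool axes [  1.5  -6.1 -34.1]
turn about x to bring z to cw tangent -0.031
```

View pics/p5.png

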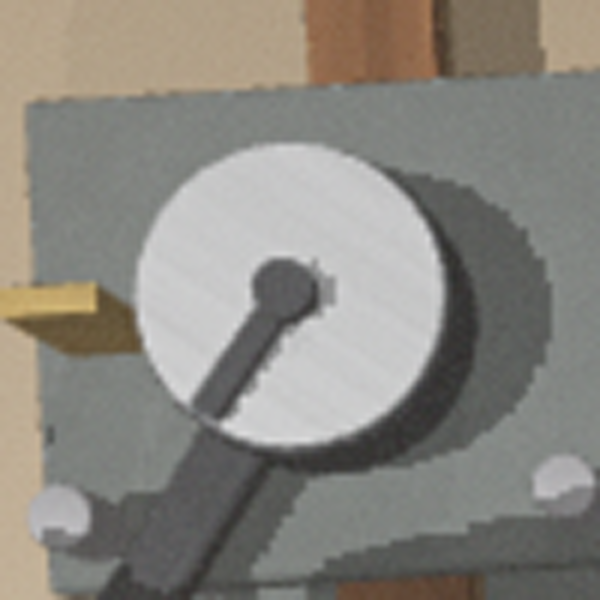

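Ridge went from about 200° to 145°; the tab is near 90°, so about 54° remain (play ≈ 10°). Next is a full back swing and a partial forward swing.

Request:
arm_command:
  series:
    - [[0,-0.2,-6.5,-0.05],[0,-0.65,-13,-0.1],[0,-0.65,-13,-0.1],[0,-0.65,-13,-0.1],[0,-0.65,-13,-0.1],[0,-0.65,-13,-0.1],[0,-0.65,-13,-0.1],[0,-0.65,-13,-0.1],[0,-0.65,-13,-0.1],[0,-0.65,-13,-0.1]]

```text
t: 6.1
tcp_pos: [0.5367, 0.1168, 0.1544]
tool_rot: [0.59, -0.391, -0.589, -0.391]
force: [-0.1, 0.4, 5.6]
finger_gap: 0.273
```

Request:
arm_command:
  series:
    - [[0,-0.65,-13,-0.1],[0,-0.65,-13,-0.1],[0,0,0,0]]

```text
t: 6.4
tcp_pos: [0.5499, 0.0927, 0.1544]
tool_rot: [0.626, -0.331, -0.624, -0.331]
force: [-1.3, -2.0, 7.9]
finger_gap: 0.272
```

```bash
python3 -c "
from h import *
v=status.sense()['tcp_pos']-[.656,.1665,0];print(np.hypot(*v[:2]),np.degrees(np.arctan2(v[1],v[0]))%360)
plan([.533,.205,.153],214)
crop('top',145,75,100,100,6,'p6')"
```

```text
0.129230296912709 214.83983152086358
t 6.4 tcp [0.5499 0.0927 0.1544] q [-3.300e-02  5.400e-01  1.678e+00 -2.000e-03  9.210e-01 -2.199e+00] F [-1.3 -2.   7.9] gap 0.272
R [[0.002, -0.827, -0.562], [-0.001, -0.562, 0.827], [-1.0, -0.001, -0.002]]
shift mm in tool axes [  1.2 -49.1 102.5]
turn about x to bring z to cw tangent 0.003
```

View pics/p6.png

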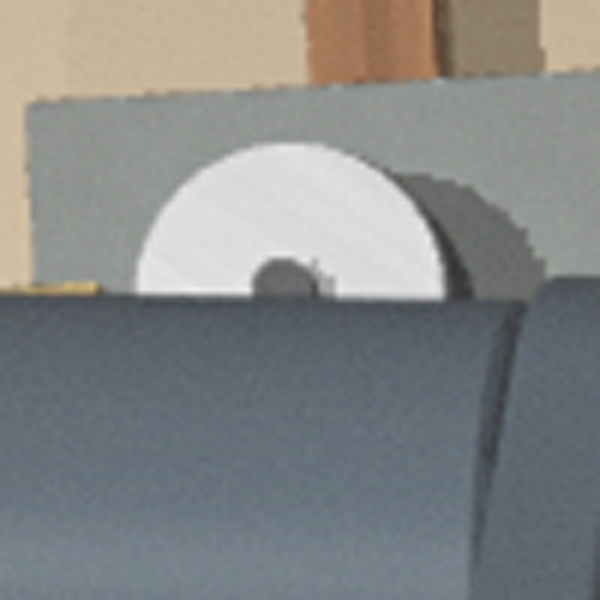

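The forearm hides the lower half here, but that clears on the forward swing.

Request:
arm_command:
  series:
    - [[0,-0.2,6.5,0.05],[0,-0.65,13,0.1],[0,-0.65,13,0.1],[0,-0.65,13,0.1],[0,-0.65,13,0.1],[0,-0.65,13,0.1],[0,-0.65,13,0.1],[0,-0.65,13,0.1],[0,-0.65,13,0.1],[0,-0.2,6.5,0.05]]

```text
t: 7.45
tcp_pos: [0.5322, 0.2073, 0.1545]
tool_rot: [-0.418, 0.57, 0.418, 0.571]
force: [-2.5, -1.7, 7.8]
finger_gap: 0.272
```

Request:
arm_command:
  series:
    - [[0,0,0,0]]

```text
t: 7.55
tcp_pos: [0.5321, 0.2074, 0.1545]
tool_rot: [-0.419, 0.57, 0.418, 0.57]
force: [-2.7, -0.8, 8.1]
finger_gap: 0.274
```

```bash
python3 -c "
from h import *
v=status.sense()['tcp_pos']-[.656,.1665,0];print(np.hypot(*v[:2]),np.degrees(np.arctan2(v[1],v[0]))%360)
crop('top',145,90,75,62,10,'p7')"
```

```text
0.13043536489180715 161.72235505578624
```

View pics/p7.png

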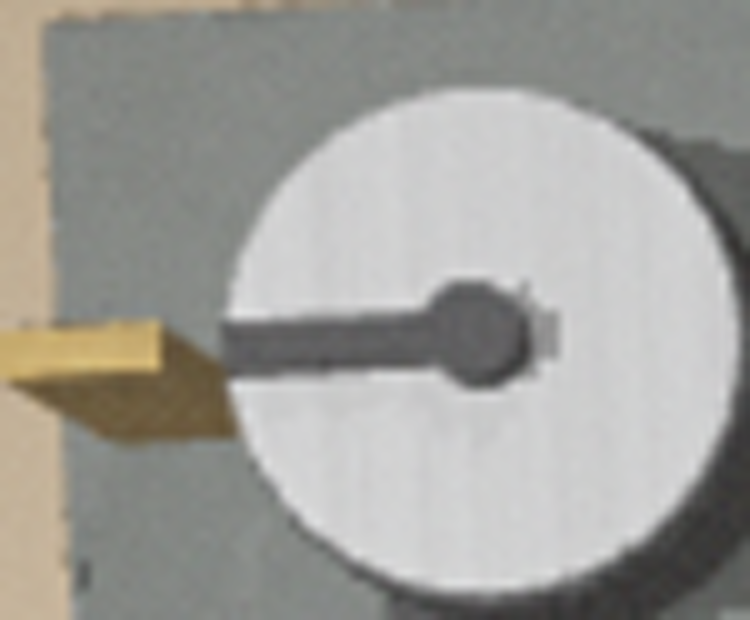

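The ridge (tip (225,350), root (430,340)) now lies nearly in line with the tab (top face from (0,355) to (160,346)). I'll check the angles in world coordinates.

```bash
python3 -c "
from h import *
P=lambda u,v,z:onz('top',145+(u+.5)/10-.5,90+(v+.5)/10-.5,z)
A=lambda a,b:np.degrees(np.arctan2(*(b-a)[1::-1])).round(2)
c=P(484,341,.161);print('c',c)
for z in(.163,.165,.167):
  a,b=P(430,340,z),P(230,350.5,z);print(z,'ridge dir',A(a,b),'from c',A(c,b), 'perp offs mm', ((c-a)[0]*(b-a)[1]-(c-a)[1]*(b-a)[0])/np.linalg.norm((b-a)[:2])*1e3)
a,b=P(160,346,.17),P(0,355,.17);print('tab dir',A(a,b),'from c',A(c,a),A(c,b))
print('plate edge',A(P(400,0,.12),P(45,22,.12)))
"
```

```text
c [0.65773083 0.16676114 0.161     ]
0.163 ridge dir 92.25 from c 92.1 perp offs mm -0.10313442435738421
0.165 ridge dir 92.25 from c 92.86 perp offs mm 0.4022191521442369
0.167 ridge dir 92.25 from c 93.64 perp offs mm 0.90757272864581
tab dir 92.48 from c 92.73 92.64
plate edge 92.96
```

Ridge 92.3°, tab 92.6°, so it is there. I'll back off slightly (harmless with the ratchet), release and rise.

Request:
arm_command:
  series:
    - [[0,0,-4,-0.03],[0,0,-2,-0.015],[0,0,0,0]]

```text
t: 7.9
tcp_pos: [0.5303, 0.2009, 0.1545]
tool_rot: [-0.431, 0.56, 0.431, 0.561]
force: [-2.3, 1.0, 6.9]
finger_gap: 0.273
```

Request:
arm_command:
  series:
    - [[0,0,0,0],[0,0,0,0],[0,0,0,0],[0,0,0,0],[-10,0,0,0],[-25,0,0,0],[-30,0,0,0],[-30,0,0,0],[-20,0,0,0],[0,0,0,0]]
  jaw: 80

```text
t: 8.9
tcp_pos: [0.5324, 0.2012, 0.2723]
tool_rot: [-0.433, 0.558, 0.43, 0.563]
force: [0.1, 0.0, 0.1]
finger_gap: 0.802
```

```bash
python3 -c "
from h import *
plan([.533,.205,.153],162)
crop('top',145,90,75,62,10,'p8')"
```

```text
t 8.9 tcp [0.5324 0.2012 0.2723] q [ 0.165  0.403  1.532 -0.     1.198 -1.148] F [0.1 0.  0.1] gap 0.802
R [[0.008, -0.967, 0.255], [0.001, 0.255, 0.967], [-1.0, -0.008, 0.003]]
shift mm in tool axes [119.3   1.3   3.5]
turn about x to bring z to cw tangent 0.056
```

View pics/p8.png

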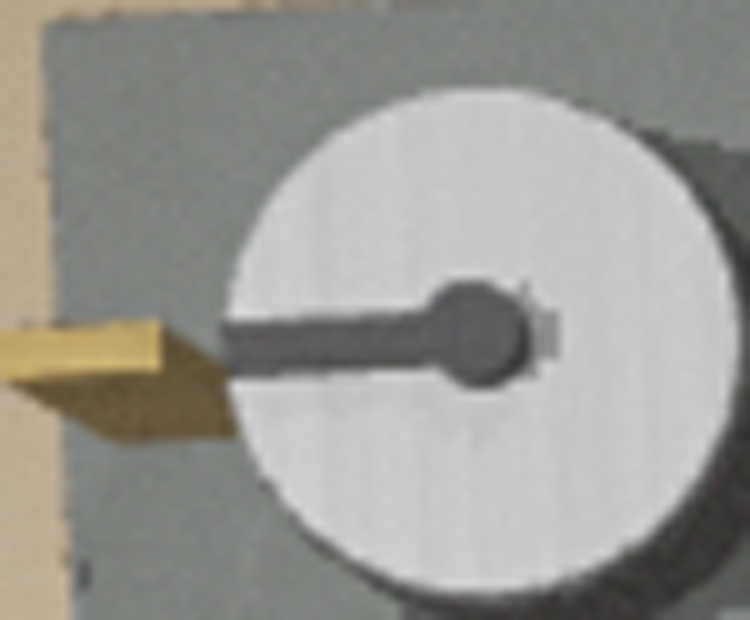

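The ridge hasn't moved (tip (225,350)) and still lines up with the tab. The gripper is clear and reads zero force.

```bash
python3 -c "
from station import ticket
print(ticket.sign_off())"
```

```text
the job is handed in; nothing more can be done
None
```

The dial ridge on the press holding the easel foot now points at the brass tab, and I've handed the job in; the sign-off gave no verdict. I gripped the knob from above and worked the handle through two back-and-forth swings. I then eased the handle back slightly, let go and rose clear, finishing at about 9 s of robot time.

**Alignment:** in the top camera the ridge points at about 92.3° and the tab at about 92.6°, so they agree to within roughly 0.5°. That difference is within what I can measure, so the ridge could be a few tenths of a degree past the tab. The picture after release shows the ridge in the same place.

**Other checks:** the force reading was near zero after release, and I never went near the empty press. An early dial-centre estimate from the scene camera was about 8 mm off the top camera's. I used the top camera's, because it fitted the known knob and pillar distances. The last swing took up almost no play, compared with about 10° on the first. It therefore went further than I had planned, but ended on the mark.

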